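# Clear the inspected bushes off the plate into their bin

### The job

The four steel bushes standing on the inspection plate have been checked: sweep them along the plate with the fingers and off its open end into the parts bin that already holds bushes, not the one with the pins. Only push them, do not pinch or lift them, and leave the drilled steel block on the plate, the loupe and the screwdriver where they are.

Things in the scene. Friction and masses are not known exactly. Their poses are not given: they have to be found in the camera images.
- plate: fixed inspection plate, black flat top 220 mm (its x) by 340 mm (its y), 65 mm above the table, on two rails. Fences 8 mm thick rise 14 mm above the top along the long sides (inner faces at x = -102 and +102 mm); the short ends (y = -170 and +170 mm) are open, rimless, with a bin under each. Origin: on the table under its centre, z up; yaw within 10 degrees of the world axes
- bin_bushes: blue open plastic bin, fixed, 205 mm (x, across the plate) by 130 mm (y) by 50 mm high, walls 3 mm, tucked 10 mm under one open end of the plate, rim 7 mm below the plate's underside. Origin: centre of its underside; axes as the plate's. Holds a row of five such bushes on its floor. At either end of the plate (y = -225 or +225 mm in its frame)
- bin_pins: blue open plastic bin, fixed, 205 mm (x, across the plate) by 130 mm (y) by 50 mm high, walls 3 mm, tucked 10 mm under one open end of the plate, rim 7 mm below the plate's underside. Origin: centre of its underside; axes as the plate's. Holds dowel pins 8 mm by 40 mm. At the plate's other end
- bush0: plain turned steel bush (short thick-walled sleeve), 24 mm outside diameter, 14 mm bore, 14 mm high, 33 g; stands flat on its end face on the inspection plate with its axis upright, and slides when pushed. Origin: centre of its underside, z along its axis
- bush1: plain turned steel bush (short thick-walled sleeve), 24 mm outside diameter, 14 mm bore, 14 mm high, 33 g; stands flat on its end face on the inspection plate with its axis upright, and slides when pushed. Origin: centre of its underside, z along its axis
- bush2: plain turned steel bush (short thick-walled sleeve), 24 mm outside diameter, 14 mm bore, 14 mm high, 33 g; stands flat on its end face on the inspection plate with its axis upright, and slides when pushed. Origin: centre of its underside, z along its axis
- bush3: plain turned steel bush (short thick-walled sleeve), 24 mm outside diameter, 14 mm bore, 14 mm high, 33 g; stands flat on its end face on the inspection plate with its axis upright, and slides when pushed. Origin: centre of its underside, z along its axis
- block: drilled steel block 40 by 40 by 36 mm high, 0.4 kg, loose, standing on the plate near the fence farther from the robot, about 66 mm beyond the plate's middle line; every bush starts at least 55 mm nearer the robot, measured across the plate. Not to be moved. Origin: centre of its underside
- loupe: black inspection loupe, 38 mm diameter, 38 mm high, standing loose on the bench between robot and plate, left. Not to be moved. Origin: centre of its underside
- screwdriver: screwdriver 160 mm long lying loose on the bench between robot and plate, right. Not to be moved. Origin: under the tool, lying along its x
Not all that is in view belongs to the job. What is shaped like the bush2 but purple is not meant.

How it is judged:
By the outcome, as a careful person would: the job done as asked, in the order asked, and still so for the second after the job is handed in, with the robot touching nothing.
It also fails if it takes over 61 s, if anything falls off the work surface, if the arm or the gripper's body presses on something with over 40 N, if the wrist force passes 120 N, or if a joint passes its speed limit or range.

### The arm

A 6-joint arm with a two-finger parallel gripper is mounted at the origin on the work surface. World frame = base frame: x ahead of the robot, y to its left, z up, the work surface at z = 0. Lengths are in mm, angles in rad, forces in N, time in s.
With the tool pointing down it reaches from about 300 to 775 mm from the base axis. Payload 14.6 kg.
Tool frame: the origin (TCP) lies on the centre line of the jaws, within the pads' length; the fingertips stand 19 mm ahead of it and the grasp point (between the pads) is the TCP (bot.tip_reach is the distance from the TCP to the fingertips, in mm); z points along the fingers, y is the line along which they close (so a half turn about z gives the same grasp; the last joint's range is limited). The gripper opens to 85 mm and grips with 20 to 120 N. Pads are 22 mm wide; open, the fingers measure 114 mm over their backs; the gripper's body (76 mm by 85 mm) begins 54 mm behind the grasp point. The pads swing forward as they close: fully open they stand 13 mm farther back than shut.
Start: joints at [-1.362, 0.3, 1.521, -0, 1.321, -0.067], TCP at [149.767, -529.206, 250.281] pointing down, gripper open.
Joint ranges: [-3.03, 3.03], [-0.79, 2.21], [0.23, 2.52], [-1.04, 4.18], [0, 3.07], [-2.55, 2.55]. Speed limits (rad/s): [2.22, 2.22, 2.57, 3.14, 3.14, 3.14].

### API

Orientations are given as a unit quaternion [w, x, y, z].
In Python, from rig import bot gives the robot as it stands. Calls block until the motion is done:
- bot.move_to(position, orientation): joint-space move of the TCP to a pose.
- bot.servo_line(position, attitude=None, speed=150, until_force=None): straight line of the TCP; attitude=None keeps the orientation; speed is the mean speed in mm/s. With until_force (N) it stops when the force on the tool has changed by that much, and returns True; else False.
- bot.move_joints(angles): joint-space move.
- bot.move_gripper(opening, grip_force=None): finger opening in mm; grip_force is the grip in N (None keeps the last); returns when the fingers have stopped.
- bot.dwell(seconds).
- bot.ik(position, orientation): joint angles nearest the present ones, or None.
- bot.read_state(): the state.
- bot.read_camera(name): name is "side" or "top"; returns a dict with "image" (400x640x3 uint8, blue, green, red), "depth" (400x640 float32, mm along the optical axis (not along the pixel's ray), 0 where there is no reading), "fovy" (degrees; the focal length in pixels is half the picture's height over the tangent of half this angle, whatever the lens; pixels are square), "cx", "cy" (the principal point, pixels), "eye" and "attitude" of the camera in the world. Camera axes: x right, y down, z forward; pixel columns grow to the right and rows downward; lengths in mm; the calibration is good to about 2 mm. A picture is of the moment at which its call begins.
A pose or a line that the arm cannot do raises bot.MotionError and nothing moves.
- bot.finish_job(): hands the job in; it is judged then, once.
The state is a dict: "clock": time; "joint_positions": joint angles; "qvel": joint speeds; "effort": joint torques, N m; "ee_pos": TCP position; "tool_rot": TCP orientation; "ft_force": force on the tool from outside, world axes, zero at the start; "moment": the same for the moment, N m; "grip_width": finger opening in mm; "grip_force": force on a finger pad.
Only numpy, scipy, OpenCV 4.12 (cv2) and the standard library are available. Lean on these libraries where they do the work, as an engineer would, in place of code of your own. Each camera call takes 0.05 s, during which the arm holds its last target. There are 200 camera calls.

## Working session

There is one attempt and no reset: what is moved stays moved. The work goes in short steps, each a Python script; the robot and the scene stay as the last script left them, time stands still between calls to the robot, and variables do not carry over. Pictures are saved under pics/ and viewed, at most 10 in all, crops included, and the job is handed in when it is done.

```bash
ls; mkdir -p pics; cat > h.py <<'E'
import numpy as np, cv2
from rig import bot
from scipy.spatial.transform import Rotation as R
def rot(q): return R.from_quat([q[1],q[2],q[3],q[0]]).as_matrix()
def rays(c,u,v):
    f=c["image"].shape[0]/2/np.tan(np.radians(c["fovy"])/2)
    return np.stack([(np.asarray(u,float)-c["cx"])/f,(np.asarray(v,float)-c["cy"])/f,np.ones(np.shape(u))],-1)
def onplane(c,u,v,z):
    d=rays(c,u,v)@rot(c["attitude"]).T; e=np.array(c["eye"])
    return e+d*((z-e[2])/d[...,2])[...,None]
def cloud(c):
    v,u=np.mgrid[:400,:640]
    return np.array(c["eye"])+(rays(c,u,v)*c["depth"][...,None])@rot(c["attitude"]).T
E
python3 - <<'E'
from h import *
import pickle
for n in("top","side"):
    c=bot.read_camera(n); cv2.imwrite(f"pics/{n}0.png",c["image"]); pickle.dump(c,open(n+".pkl","wb"))
    print(n,c["fovy"],c["eye"],c["attitude"],c["cx"],c["cy"])
E
```

```text
pics
top 48.26755761490694 [478.39664796   2.6730772  940.25729033] [ 0.03796313 -0.70595495  0.70631336 -0.03616402] 314.5448184843801 201.71957477162843
side 55.806835670643586 [490.25164858 629.35826221 422.02054357] [ 0.02172668 -0.02625489  0.85961592 -0.509803  ] 315.2354174188505 200.2919470702247
```

View pics/top0.png

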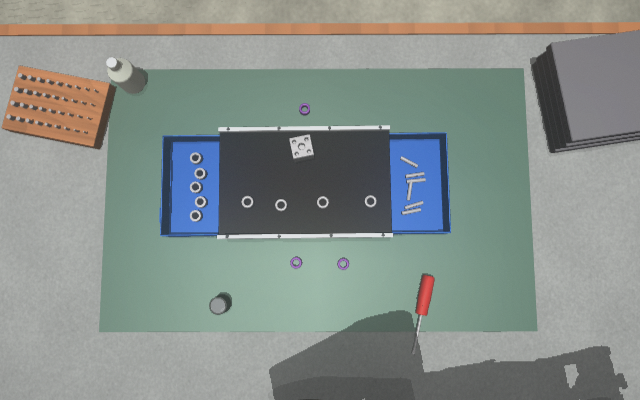

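View pics/side0.png

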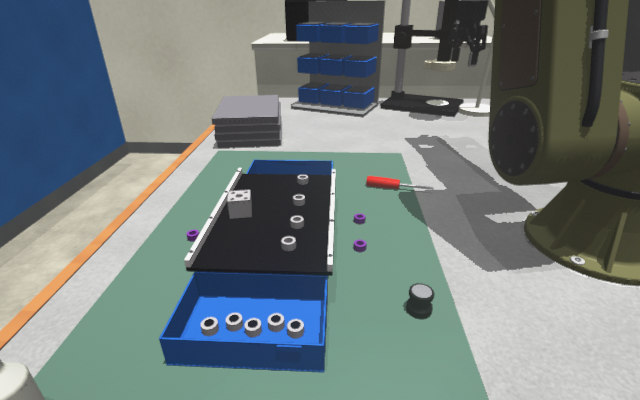

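The top view shows four grey bushes on the black plate at about (247,202), (281,205), (323,202) and (370,201). The block is at (302,147). The bin at left (195,187), on the +y side, holds five bushes; the bin at right (415,185) holds pins. The three purple rings at (305,109), (296,263) and (343,263) are on the bench and are decoys. The side view agrees: the bush bin is nearest that camera and the rings stand at (288,243), (297,222), (299,200) and (303,179).

```bash
cat > meas.py <<'E'
from h import *
import pickle
T=pickle.load(open("top.pkl","rb"));S=pickle.load(open("side.pkl","rb"))
def rings(c,box,thr=110):
    im=c["image"];m=np.zeros((400,640),np.uint8);x0,y0,x1,y1=box
    m[y0:y1,x0:x1]=(im[y0:y1,x0:x1].min(2)>thr)*255
    o=[]
    for k in cv2.findContours(m,cv2.RETR_EXTERNAL,cv2.CHAIN_APPROX_NONE)[0]:
        if cv2.contourArea(k)>40:
            (u,v),r=cv2.minEnclosingCircle(k);o.append((u,v,cv2.contourArea(k)))
    return sorted(o)
def tri(u1,u2):
    A=[];b=[]
    P=[];D=[]
    for c,u in((T,u1),(S,u2)):
        d=rot(c["attitude"])@rays(c,u[0],u[1]);d/=np.linalg.norm(d);D.append(d);P.append(np.array(c["eye"]))
    M=[np.eye(3)-np.outer(d,d) for d in D]
    p=np.linalg.solve(sum(M),sum(m@p for m,p in zip(M,P)))
    return p,[np.linalg.norm(m@(p-q)) for m,q in zip(M,P)]
if __name__=="__main__":
    # plate black mask in top view
    im=T["image"];cl=cloud(T);cs=cloud(S)
    m=((im.max(2)<50)).astype(np.uint8);m[:, :215]=0;m[:,395:]=0;m[:128]=0;m[240:]=0
    m=cv2.morphologyEx(m,cv2.MORPH_OPEN,np.ones((5,5)))
    k=max(cv2.findContours(m,cv2.RETR_EXTERNAL,cv2.CHAIN_APPROX_NONE)[0],key=cv2.contourArea)
    box=cv2.boxPoints(cv2.minAreaRect(k));print("plate px",box.round(1).tolist())
    z=cl[m>0][:,2];z=z[np.isfinite(z)];print("plate z top depth",np.percentile(z,[5,50,95]))
    p=cs[230:255,250:275,2];print("side depth z",np.median(p))
    w=onplane(T,box[:,0],box[:,1],np.median(z));print("plate corners",w.round(1).tolist(),"side lengths",np.linalg.norm(w-np.roll(w,1,0),axis=1).round(1))
    a=rings(T,(222,180,388,230)); s=rings(S,(275,172,322,255))
    print("top",np.round(a,1).tolist());print("side",np.round(s,1).tolist())
    s=sorted(s,key=lambda q:-q[1])
    for q,r in zip(a,s):
        p,e=tri(q,r)
        print("bush",p.round(1),np.round(e,1),"plane z79:",onplane(T,q[0],q[1],79.).round(1), "depth z",cl[int(q[1])-6:int(q[1])+7,int(q[0])-6:int(q[0])+7,2].max().round(1))
    print("tip_reach",bot.tip_reach)
    c=np.hstack([cv2.resize(im[120:240,215:395],None,fx=2.6,fy=2.6),cv2.resize(S["image"][165:285,200:320],None,fx=2.6,fy=2.6)])
    cv2.imwrite("pics/crop.png",c)
E
python3 meas.py
```

```text
Traceback (most recent call last):
  File "meas.py", line 25, in <module>
    k=max(cv2.findContours(m,cv2.RETR_EXTERNAL,cv2.CHAIN_APPROX_NONE)[0],key=cv2.contourArea)
ValueError: max() iterable argument is empty
```

```bash
sed -i 's/max(2)<50/max(2)<80/' meas.py; python3 meas.py; python3 -c "
import cv2;print(cv2.imread('pics/top0.png')[180,300])"
```

```text
plate px [[220.0, 226.0], [220.0, 131.0], [389.0, 131.0], [389.0, 226.0]]
plate z top depth [63.16558585 65.6926881  68.34104259]
side depth z 65.13191200702232
plate corners [[522.7, 190.2, 65.7], [713.1, 194.3, 65.7], [712.8, -144.3, 65.7], [522.6, -140.9, 65.7]] side lengths [331.1 190.4 338.6 190.2]
top [[246.9, 201.3, 98.5], [280.5, 204.5, 100.0], [322.3, 201.9, 97.5], [370.4, 200.9, 98.0]]
side [[288.0, 239.5, 92.5], [296.5, 219.0, 71.0], [298.5, 197.0, 48.0]]
bush [570.3 136.1  79.7] [0.3 0.3] plane z79: [570.  136.2  79. ] depth z 940.3
bush [564.   71.   78.2] [0.3 0.3] plane z79: [563.7  70.9  79. ] depth z 940.3
bush [569.1 -10.2  78.2] [0.3 0.3] plane z79: [568.8 -10.2  79. ] depth z 940.3
tip_reach 19.0
[68 68 69]
```

View pics/crop.png

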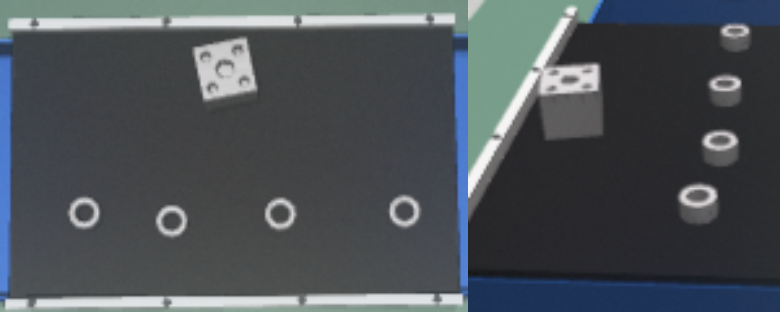

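The crop confirms that the four grey rings on the plate are the job and no purple ones are on it. Two-view bush tops measure 78–80 mm, against 65 + 14 = 79 expected. I'll push each bush in the notch between the nearly closed fingers, starting with the one nearest the bush bin at +y.

```bash
cat > push.py <<'E'
from h import *
import sys
from meas import T,rings
Rs=[np.array([[0,s,0],[s,0,0],[0,0,-1.]]) for s in(1,-1)]
Q=[np.roll(R.from_matrix(m).as_quat(),1) for m in Rs]
B=[onplane(T,q[0],q[1],79.) for q in rings(T,(222,180,388,230))]
print(np.round(B,1).tolist())
def push(i,first=False):
    x,y=B[i][:2]
    up=[x,y-30,150]
    if first:
        j0=np.array(bot.read_state()["joint_positions"])
        js=[j for j in (bot.ik(up,q) for q in Q) if j is not None]
        j=min(js,key=lambda j:abs(j[5]));print("joints",np.round(j,2))
        bot.move_gripper(12);bot.move_joints(j)
    else: bot.servo_line(up,speed=250)
    bot.servo_line([x,y-30,89],speed=100)
    bot.servo_line([x,y-20,89],speed=60)
    bot.servo_line([x,207,89],speed=130)
    s=bot.read_state();print(i,s["clock"],np.round(s["ee_pos"],1),np.round(s["ft_force"],1))
    bot.servo_line([x,207,140],speed=150)
    c=bot.read_camera("side");cv2.imwrite(f"pics/after{i}.png",c["image"])
E
python3 -c "
from push import *
push(0,True)"
```

```text
[[570.0, 136.2, 79.0], [563.7, 70.9, 79.0], [568.8, -10.2, 79.0], [570.6, -103.5, 79.0]]
joints [ 0.12  0.46  1.54 -0.    1.14  0.12]
0 5.4167 [570.  206.5  88.9] [-0.1  0.2  0.2]
```

View pics/after0.png

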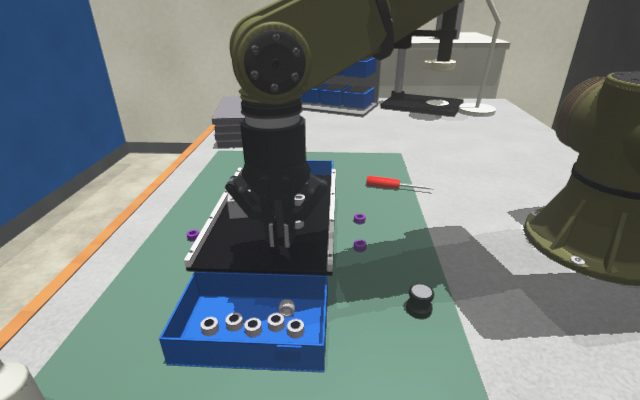

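The first bush is in the bush bin at (287,307), and the other three are still on the plate. I'll do the rest the same way.

```bash
python3 -c "
from push import *
for i in (1,2,3): push(i)
bot.servo_line([480,-100,200],speed=250); bot.move_joints([-1.362,0.3,1.521,0,1.321,-0.067]); bot.dwell(.5)
a=bot.read_camera('top')['image'];b=bot.read_camera('side')['image']
cv2.imwrite('pics/end.png',np.vstack([cv2.resize(a[90:340,140:460],None,fx=1.2,fy=1.2),cv2.resize(b[150:400,140:460],None,fx=1.2,fy=1.2)]))
print(bot.read_state()['clock'])"
```

```text
[[570.0, 136.2, 79.0], [563.7, 70.9, 79.0], [568.8, -10.2, 79.0], [570.6, -103.5, 79.0]]
1 9.2 [563.8 206.4  89. ] [0.5 0.2 0.6]
2 13.9333 [568.9 206.5  89. ] [-0.1  0.1 -0.1]
3 19.7583 [570.6 206.7  89. ] [ 0.5  0.1 -0.4]
24.3167
```

View pics/end.png

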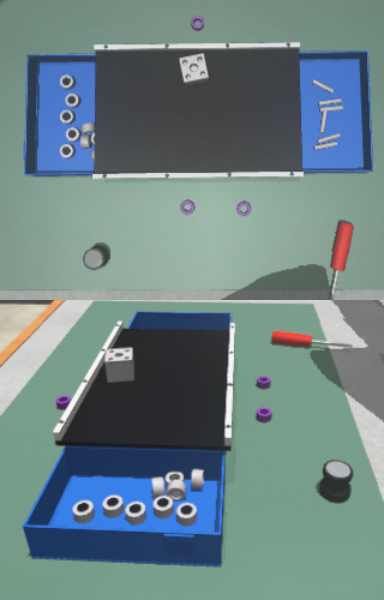

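The plate now holds only the block, and all four bushes lie with the original five in the bush bin, at about (157–198, 470–495) in the combined picture. The block, loupe, screwdriver and pins look unmoved, so I'm handing in.

```bash
python3 -c "
from rig import bot
print(bot.finish_job())"
```

```text
the job is handed in; nothing more can be done
None
```

I swept all four bushes off the plate's open end into the bin that already held bushes, about 24 s into the 61 s limit; the block, loupe and screwdriver look unmoved in the final pictures, and the job is handed in.

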